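Stock the hob caddy

TASK

Stock the caddy beside the hob for cooking: put the pepper mill, the salt shaker, the match box and the teaspoon each into the recess that is cut for it - mill and shaker set down gently, not dropped, upright and fully home in their bores, the match box flat, the spoon lying bowl up along its slot. The two spice jars that look much like the shaker do not belong in it: leave them standing where they are.

Things in the scene. Friction and masses are not known exactly. Their poses are not given: they have to be found in the camera images.
- pepper_mill: the turned dark-wood pepper mill with a small steel button on top, 170 mm tall. Round body of 58 mm diameter at the foot; round head 49 mm wide from 123 to 159 mm above the foot, the best place to grip. Stands loose on the worktop, z up; origin at the centre of its foot. 0.18 kg give or take a third
- salt_shaker: the salt shaker: a round clear glass body with grey contents and a domed, perforated grey steel cap, 44 mm diameter, 90 mm tall; grip the glass between 30 and 65 mm above the foot. Stands loose on the worktop, z up; origin at the centre of its foot. 0.1 kg give or take a third
- match_box: the closed box of matches, 35 x 53 x 15 mm (x, y, z), lying flat; origin at the centre of its underside, its long side along its own y. Grip it across the 35 mm
- teaspoon: the steel teaspoon, 130 mm long, lying bowl up; origin under the middle of its length, at the level it lies on; its x runs from handle end (-65 mm) to bowl tip (+65 mm), z up. The bowl is 26 mm wide at x = +42 mm, its rim 6 mm high: grip it there across its width, fingertips 1 to 2 mm off the surface. The handle arches up to 11 mm. 20 g
- spice_pale: a look-alike that stays where it is: spice jar with pale contents and a flat white screw cap, 41 mm diameter, 85 mm tall; origin at the centre of its foot
- spice_dark: a look-alike that stays where it is: spice jar with nearly black contents and a flat white screw cap, 41 mm diameter, 85 mm tall; origin at the centre of its foot
- mill_block: square beech block for the mill, 86 x 86 x 30 mm, with the larger round bore, 74 mm diameter. Origin: centre of its underside, 3 mm above the worktop; bore floor at z +8 mm, top at z +30 mm. The fixed caddy is a low steel tray, 152 (x) by 268 mm (y), rim 21 mm high; it holds three such blocks in a row along y, 87 mm apart, in any order. All blocks have the tray's axes
- salt_block: square beech block for the shaker: like mill_block, but with the smaller round bore, 60 mm diameter; origin at the centre of its underside, bore floor at z +8 mm, top at z +30 mm
- match_block: square beech block for the match box: like mill_block, but with a shallow rectangular recess 51 mm (x) by 69 mm (y); origin at the centre of its underside, recess floor at z +24 mm, top at z +30 mm. The box lies in it with its long side along the block's y
- spoon_block: long beech block for the spoon, 56 (x) by 260 (y) by 30 mm, on the robot's side of the row of square blocks, tops flush, centre lines 72 mm apart. Slot in its middle 44 (x) by 148 mm (y); origin at the centre of its underside, slot floor at z +26 mm, top at z +30 mm. The spoon lies along y, bowl at either end; a mill already standing in the row gets in the hand's way here
Mind the look-alikes: they are no part of the job. What is shaped like the pepper_mill but blue or purple is not meant.

How it is judged:
At the end, for the whole second after the job is handed in: Mill and shaker upright and match box flat, each on the floor of its own bore or recess (within 3 mm), the spoon bowl up on the floor of its slot and along it (within 0.2 rad), all at rest; both spice jars upright within 15 mm of where they stood (horizontal distance between pepper_mill and mill_block below 0.011 m and z of pepper_mill in the frame of mill_block below 0.011 m and angle between each of pepper_mill, salt_shaker's own z axis and vertical below 0.12 rad and horizontal distance between salt_shaker and salt_block below 0.011 m and z of salt_shaker in the frame of salt_block below 0.011 m and horizontal distance between match_box and match_block below 0.014 m and z of match_box in the frame of match_block below 0.0265 m and angle between match_box's own z axis and vertical below 0.08 rad and horizontal distance between teaspoon and spoon_block below 0.015 m and z of teaspoon in the frame of spoon_block below 0.0285 m and angle between each of teaspoon, spice_pale, spice_dark's own z axis and vertical below 0.1 rad and angle between the x axis of teaspoon and the y axis of spoon_block, either way round below 0.2 rad and linear speed of each of pepper_mill, salt_shaker, match_box, teaspoon below 0.02 m/s and distance of each of spice_pale, spice_dark from where it was at the start of the episode below 0.015 m); the robot touches nothing.
It fails at once if a spice jar is moved from its place or knocked over (distance of any of spice_pale, spice_dark from where it was at the start of the episode above 0.02 m).
It fails at once if the mill or the shaker is dropped into its bore ((horizontal distance between pepper_mill and mill_block below 0.03 m and z of pepper_mill in the frame of mill_block below 0.03 m and linear speed of pepper_mill above 0.6 m/s) or (horizontal distance between salt_shaker and salt_block below 0.03 m and z of salt_shaker in the frame of salt_block below 0.03 m and linear speed of salt_shaker above 0.6 m/s)).
It also fails if it takes over 109 s, if anything falls off the work surface, if the arm or the gripper's body presses on something with over 40 N, if the wrist force passes 120 N, or if a joint passes its speed limit or range.

ROBOT

A 6-joint arm with a two-finger parallel gripper is mounted at the origin on a cart in front of the work surface, level with it; the furniture and walls round the work are solid. World frame = base frame: x ahead of the robot, y to its left, z up, the work surface at z = 0. Lengths are in m, angles in rad, forces in N, time in s.
With the tool pointing down it reaches from about 0.425 to 0.95 m from the base axis. Payload 3.5 kg.
Tool frame: the origin (TCP) lies midway between the tips of the shut fingers; the grasp point (between the pads) lies 19 mm behind it; z points along the fingers, y is the line along which they close (so a half turn about z gives the same grasp; the last joint's range is limited). The gripper opens to 85 mm and grips with 20 to 120 N. Pads are 22 mm wide; open, the fingers measure 114 mm over their backs; the gripper's body (76 mm by 85 mm) begins 54 mm behind the grasp point. The pads swing forward as they close: fully open they stand 13 mm farther back than shut.
Start: joints at [-0.15, 0.286, 1.577, -0, 1.279, -0.15], TCP at [0.675, 0, 0.231] pointing down, gripper open.
Joint ranges: [-2.77, 2.77], [-0.9, 2.22], [0.21, 2.48], [-1.53, 4.67], [0.24, 2.81], [-2.84, 2.84]. Speed limits (rad/s): [2.79, 2.79, 3.14, 3.14, 3.14, 3.14].

INTERFACE

Orientations are given as a unit quaternion [x, y, z, w].
In Python, from plant import ctrl gives the robot as it stands.
- The arm moves only by the tool send_rows, never from a script. Its argument "series" is a list that holds one entry, the list of rows, each a list of 7 numbers: the shift along the tool's x, y, z in cm, then the turn, a rotation vector about the tool's x, y, z in rad, then the opening, from -1 (shut) to 1 (fully open). In form: [[[x, y, z, rx, ry, rz, jaw], ...]]. A call has 1 to 10 rows; each row shifts and turns the commanded pose from where the row before left it, along the tool's axes as they then stand; what a row does not reach is not made up. A row lasts 1/8 s, in which the tool goes at most 62.5 mm and 10.7 degrees, less where a joint would pass 70% of its speed; a pose out of reach is approached as far as the arm can. A call is refused whole if a number of a shift passes 6.25 or a number of a turn 0.188, either way. A call with a gripper value outside its range is refused whole. The fingers move at their own pace and stop on an object; "force" is the grip in N (left out, the last holds). Time passes only in rows, so rows that do not move let the fingers close. It gives the time, the measured TCP pose, the force, the opening and the grip force at its end, in the units of the state.
- ctrl.get_state(): the state, without advancing time (a new reading comes with each control period).
- ctrl.read_camera(name): name is "scene" or "side" or "wrist"; returns a dict with "img" (400x640x3 uint8, red, green, blue), "fx", "fy", "cx", "cy" (pixels), "R" (3x3) and "t" (3): a world point X has camera coordinates R X + t; the wrist camera has in their place "hand_eye" (4x4, takes a point from camera to tool coordinates, whose origin is the TCP and whose axes are the flange's). Camera axes: x right, y down, z forward; pixel columns grow to the right and rows downward; lengths in m; the calibration is good to about 2 mm. A picture is of the moment at which its call begins: read the wrist's pose just before it. There is no depth.
- ctrl.sign_off(): hands the job in; it is judged then, once.
The state is a dict: "time": time; "qpos": joint angles; "dq": joint speeds; "joint_efforts": joint torques, N m; "eef_pos": TCP position; "tcp_rot": TCP orientation; "contact_force": force on the tool from outside, world axes, zero at the start; "wrist_torque": the same for the moment, N m; "opening": opening from 0.0 (shut) to 1.0 (fully open); "finger_force": force on a finger pad.
Only numpy, scipy, OpenCV 4.12 (cv2) and the standard library are available. Lean on these libraries where they do the work, as an engineer would, in place of code of your own. Each camera call takes 0.05 s, during which the arm holds its last target. There are 200 camera calls.

## Working session

There is one attempt and no reset: what is moved stays moved. The work goes in short steps, Python scripts to look and compute and a tool call to move; the robot and the scene stay as the last step left them, time stands still between calls to the robot, and variables do not carry over. Pictures are saved under pics/ and viewed, at most 14 in all, crops included, and the job is handed in when it is done.

Besides the shell and the picture viewer there is one more tool, called after "Emit:" as name(argument=value, ...), one argument or row to a line, values as JSON. send_rows: Moves the arm, as the interface text tells. Its arguments: {"type":"object","properties":{"series":{"type":"array"},"force":{"type":"number"}},"required":["series"]}

```bash
mkdir -p pics; ls; python3 - <<'E'
from plant import ctrl
import cv2
s=ctrl.get_state(); print(s)
for n in("scene","side","wrist"):
    c=ctrl.read_camera(n); cv2.imwrite(f"pics/{n}0.png",c["img"][:,:,::-1])
    print(n,{k:(v.tolist() if hasattr(v,'tolist') else v) for k,v in c.items() if k!="img"})
E
```

```text
pics
{'time': 0.0, 'qpos': array([-1.50018151e-01,  2.87177932e-01,  1.57817580e+00, -7.39220834e-06,
        1.27859397e+00, -1.50029323e-01]), 'dq': array([ 0.00084432, -0.00026473, -0.0009641 ,  0.00088416,  0.00063039,
       -0.00119965]), 'joint_efforts': array([-1.79628755e-04, -4.05981302e+01, -2.92628127e+01, -1.54224781e-04,
        5.81841552e-03,  3.74769741e-06]), 'eef_pos': array([6.74344696e-01, 1.14608153e-04, 2.29939649e-01]), 'tcp_rot': array([ 7.07101585e-01,  7.07110997e-01, -7.01681405e-04, -9.45627158e-04]), 'contact_force': array([ 0.87351551, -0.30482617,  0.6659217 ]), 'wrist_torque': array([-0.03399464,  0.04719936, -0.00564614]), 'finger_force': 0.0, 'opening': 1.0013053205123164}
scene {'fx': 370.10885490268106, 'fy': 370.10885490268106, 'cx': 318.1006728404211, 'cy': 202.18120021441842, 'R': [[0.6716484120526985, -0.7408035496037175, -0.00992529503949622], [-0.5362251296294527, -0.4768361984979597, -0.6964839195242707], [0.5112250198698856, 0.4731145111878805, -0.7175037549466121]], 't': [-0.40962713579821103, 0.2754898417239578, 0.8313745296978442]}
side {'fx': 384.5763983776273, 'fy': 384.5763983776273, 'cx': 327.3887024181663, 'cy': 196.72532165809056, 'R': [[-0.9796817006188615, -0.2005481909772261, -0.0020465992029802746], [-0.11229111155691475, 0.5569421740598924, -0.8229253435268312], [0.16617602636315543, -0.8059750851293127, -0.5681458355149224]], 't': [0.5110643431923482, 0.15624613076448193, 0.7664188594858542]}
wrist {'fx': 296.194786415952, 'fy': 296.194786415952, 'cx': 322.85899537770615, 'cy': 200.35372709102714, 'hand_eye': [[-0.00028944643955830713, -0.944141082550008, -0.3295413971901806, 0.08348246383848497], [0.9999999546215905, -0.00024575107281313925, -0.00017425046743661826, -0.0004875583656689386], [8.353187306462542e-05, -0.3295414326722938, 0.944141110838161, -0.1429647288880881], [0.0, 0.0, 0.0, 1.0]]}
```

View pics/scene0.png

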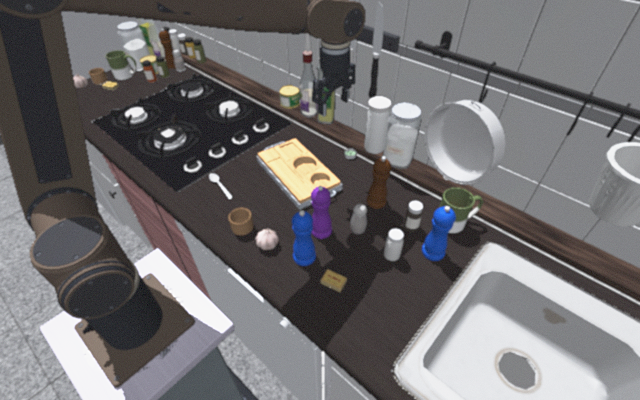

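View pics/side0.png

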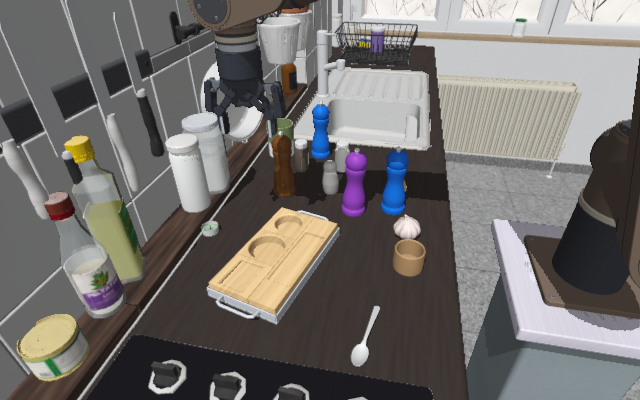

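View pics/wrist0.png

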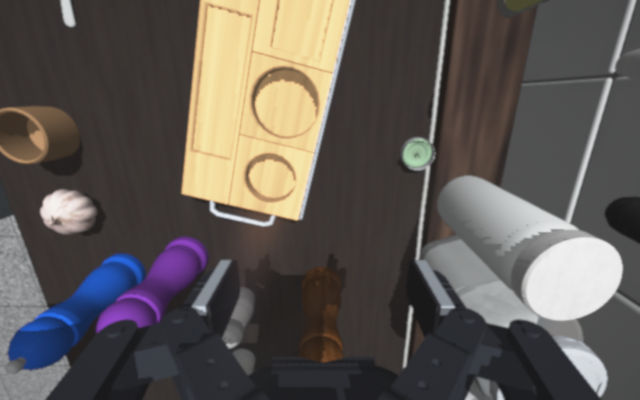

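```bash
cat > h.py <<'E'
import numpy as np, cv2
from plant import ctrl
from scipy.spatial.transform import Rotation as Rot
def cam(n):
    s=ctrl.get_state(); c=ctrl.read_camera(n)
    if n=="wrist":
        T=np.eye(4); T[:3,:3]=Rot.from_quat(s["tcp_rot"]).as_matrix(); T[:3,3]=s["eef_pos"]
        W=T@c["hand_eye"]; c["R"]=W[:3,:3].T; c["t"]=-W[:3,:3].T@W[:3,3]
    return c
def ray(c,u,v):
    d=c["R"].T@np.array([(u-c["cx"])/c["fx"],(v-c["cy"])/c["fy"],1]); return -c["R"].T@c["t"],d
def onz(c,u,v,z):
    o,d=ray(c,u,v); return np.round(o+d*(z-o[2])/d[2],4)
def proj(c,X):
    p=c["R"]@np.asarray(X,float)+c["t"]; return np.round([c["cx"]+c["fx"]*p[0]/p[2],c["cy"]+c["fy"]*p[1]/p[2]],1)
def tri(a,ua,b,ub):
    o1,d1=ray(a,*ua);o2,d2=ray(b,*ub)
    k=np.linalg.lstsq(np.c_[d1,-d2],o2-o1,rcond=None)[0]; p,q=o1+k[0]*d1,o2+k[1]*d2
    return np.round((p+q)/2,4),round(float(np.linalg.norm(p-q)),4)
def save(c,n,box=None,k=1):
    i=c["img"][:,:,::-1]
    if box: i=i[box[1]:box[3],box[0]:box[2]]
    cv2.imwrite(f"pics/{n}.png",cv2.resize(i,None,fx=k,fy=k,interpolation=cv2.INTER_CUBIC))
def pose():
    s=ctrl.get_state(); m=Rot.from_quat(s["tcp_rot"]).as_matrix()
    print("t %.2f"%s["time"],"pos",np.round(s["eef_pos"],4),"x",np.round(m[:,0],3),"y",np.round(m[:,1],3),"q",np.round(s["qpos"],2),"F",np.round(s["contact_force"],1),"op",round(s["opening"],2),round(s["finger_force"],1))
E
python3 - <<'E'
from h import *
c=cam("scene"); d=cam("side"); w=cam("wrist")
save(c,"sc1",(220,130,480,300),3); save(d,"sd1",(205,100,445,380),2)
for n,p in dict(mill=(378,206),salt=(359,233),box=(334,282),sp1=(230,198),sp2=(211,176),pale=(394,258),dark=(414,226),blue=(434,257),purple=(321,236),blue2=(304,263)).items(): print(n,onz(c,*p,0))
print("mill",tri(c,(381,160),d,(284,137)))
# caddy corners wrist, top z=.033
for p in [(182,193),(202,0),(301,219),(240,205),(253,51),(331,70),(242,134),(320,151)]: print(p,onz(w,*p,.033))
for n,p in dict(salt=(270,176),mill=(285,102)).items(): print(n,onz(w,*p,.033))
E
```

```text
mill [ 0.6613 -0.1893  0.    ]
salt [ 0.544  -0.2104  0.    ]
box [ 0.3813 -0.2596  0.    ]
sp1 [ 0.3942  0.1608 -0.    ]
sp2 [0.4161 0.2847 0.    ]
pale [ 0.5382 -0.3283  0.    ]
dark [ 0.6651 -0.3086 -0.    ]
blue [ 0.6092 -0.4031  0.    ]
purple [ 0.4672 -0.14    0.    ]
blue2 [ 0.3728 -0.1665  0.    ]
mill (array([ 0.6654, -0.1736,  0.1587]), 0.005)
(182, 193) [ 0.5037 -0.0259  0.033 ]
(202, 0) [0.5548 0.1739 0.033 ]
(301, 219) [ 0.6467 -0.0599  0.033 ]
(240, 205) [ 0.5724 -0.0413  0.033 ]
(253, 51) [0.6016 0.1286 0.033 ]
(331, 70) [0.6825 0.1105 0.033 ]
(242, 134) [0.5826 0.0441 0.033 ]
(320, 151) [0.6706 0.0249 0.033 ]
salt [ 0.6113 -0.0047  0.033 ]
mill [0.6326 0.0784 0.033 ]
```

View pics/sc1.png

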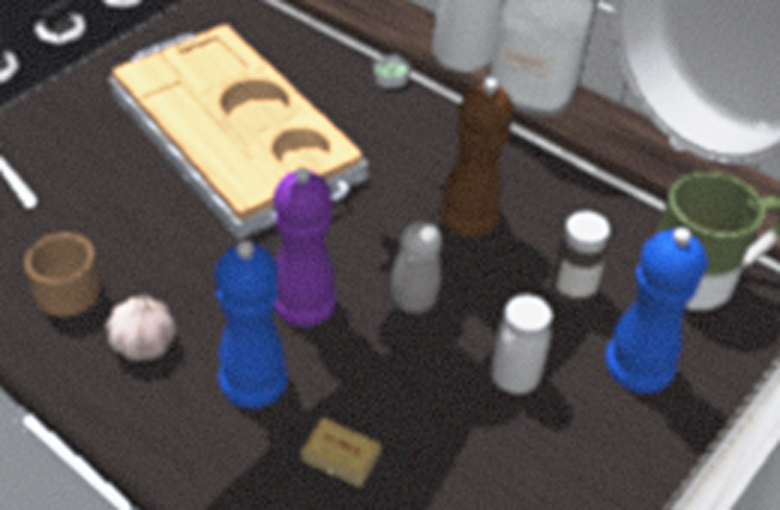

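View pics/sd1.png

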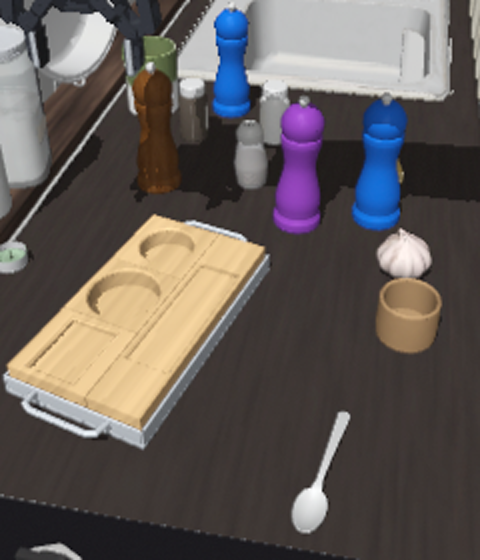

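Emit:
send_rows(
  series=[
    [[-4.2,-2.6,-0.4,0,0,0,1],[-4.2,-2.6,-0.4,0,0,0,1],[-4.2,-2.6,-0.4,0,0,0,1],[-4.2,-2.6,-0.4,0,0,0,1],[-4.2,-2.6,-0.4,0,0,0,1],[0,0,0,0,0,0,1],[0,0,0,0,0,0,1]],
  ],
)

```text
time: 1.18
eef_pos: [0.5451, -0.2098, 0.2513]
tcp_rot: [0.707, 0.707, 0.0, -0.0]
contact_force: [-0.8, -0.9, -0.2]
opening: 1.001
finger_force: 0.0
```

```bash
python3 - <<'E'
from h import *
pose(); w=cam("wrist"); save(w,"w1"); np.save("w1.npy",w,allow_pickle=True)
for X in [(.544,-.21,0),(.544,-.21,.09),(.665,-.18,0),(.665,-.18,.17),(.38,-.26,.015)]: print(X,proj(w,X))
E
```

```text
t 1.18 pos [ 0.5451 -0.2098  0.2513] x [0.001 1.    0.   ] y [ 1.    -0.001  0.   ] q [-0.54  0.07  1.79  0.    1.28 -0.54] F [-0.8 -0.9 -0.2] op 1.0 0.0
(0.544, -0.21, 0) [322.4 162.7]
(0.544, -0.21, 0.09) [322.3 180.5]
(0.665, -0.18, 0) [414.3 140.2]
(0.665, -0.18, 0.17) [478.3 170.3]
(0.38, -0.26, 0.015) [201.7 201.5]
```

View pics/w1.png

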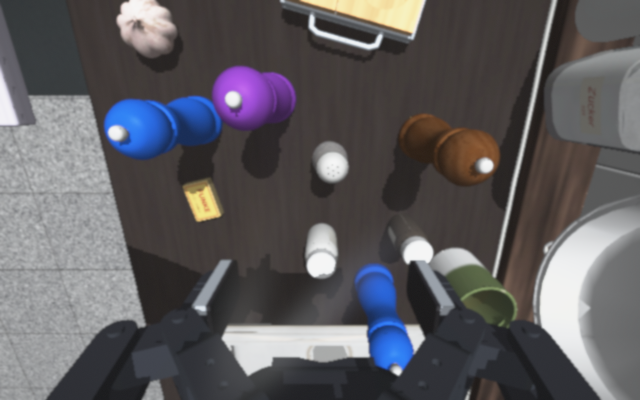

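```bash
cat > m1.py <<'E'
from h import *
w=np.load("w1.npy",allow_pickle=True).item()
hsv=cv2.cvtColor(w["img"],cv2.COLOR_RGB2HSV)
def blob(lo,hi,box,show=1):
    m=np.zeros(hsv.shape[:2],np.uint8);x0,y0,x1,y1=box
    m[y0:y1,x0:x1]=cv2.inRange(hsv,lo,hi)[y0:y1,x0:x1]
    c=max(cv2.findContours(m,0,1)[0],key=cv2.contourArea); return c,cv2.minAreaRect(c)
c,r=blob((0,0,190),(180,60,255),(470,150,500,185)); print("button",r,onz(w,*r[0],.167))
c,r=blob((10,110,100),(35,255,255),(170,165,235,235)); print("box",r); b=cv2.boxPoints(r)
P=[onz(w,*p,.012) for p in b]; print(np.array(P),np.mean(P,0))
for u,v in((331,164),(332,167)): print("salt",onz(w,u,v,.085))
c,r=blob((0,0,75),(180,60,255),(305,135,355,190)); print("saltblob",r,cv2.boundingRect(c))
c,r=blob((0,120,40),(20,255,255),(390,105,510,195)); print("mill",r,cv2.boundingRect(c))
# lateral check of mill foot: project candidates
for X in [(.665,-.18),(.66,-.185),(.67,-.175)]: print(X,proj(w,X+(0,)),proj(w,X+(.141,)))
E
python3 m1.py
```

```text
button ((486.0, 165.0), (12.0, 12.0), 90.0) [ 0.6719 -0.1765  0.167 ]
box ((201.08621215820312, 201.46551513671875), (39.92449951171875, 23.58330726623535), 68.1985855102539)
[[ 0.3559 -0.2408  0.012 ]
 [ 0.387  -0.2287  0.012 ]
 [ 0.4006 -0.282   0.012 ]
 [ 0.3683 -0.2952  0.012 ]] [ 0.37795  -0.261675  0.012   ]
salt [ 0.5532 -0.1933  0.085 ]
salt [ 0.5543 -0.1966  0.085 ]
saltblob ((331.2201843261719, 161.2339630126953), (44.2515754699707, 34.96066665649414), 73.3007583618164) (312, 140, 38, 43)
mill ((448.18048095703125, 150.10311889648438), (102.89207458496094, 56.754032135009766), 17.474775314331055) (399, 114, 101, 71)
(0.665, -0.18) [414.3 140.2] [461.7 162.5]
(0.66, -0.185) [410.1 144. ] [455.1 168.2]
(0.67, -0.175) [418.5 136.3] [468.4 156.8]
```

```bash
cat >> m1.py <<'E'
print("--")
for z in(.04,.05,.06): print(onz(w,331,161,z))
X=(.553,-.195)
for z in(0,.045,.085): print(proj(w,X+(z,)),proj(w,(X[0]+.022,X[1],z))-proj(w,X+(z,)))
c=cam("scene"); d=cam("side")
for X in((.553,-.195),(.549,-.200)): print([proj(k,X+(z,)) for k in(c,d) for z in(0,.09)])
E
python3 m1.py | sed -n '/--/,$p'
```

```text
--
[ 0.5545 -0.1994  0.04  ]
[ 0.5542 -0.1973  0.05  ]
[ 0.5539 -0.1953  0.06  ]
[329.1 151.6] [16.5  0. ]
[329.9 158.2] [18.5  0. ]
[330.8 165.6] [20.7 -0.1]
[array([356.6, 228.2]), array([358.8, 205.8]), array([330.6, 191.3]), array([330.7, 161.4])]
[array([357.1, 230. ]), array([359.4, 207.5]), array([332.4, 190.4]), array([332.6, 160.6])]
```

Emit:
send_rows(
  series=[
    [[1.3,0.9,2,0,0,0,1],[0,0,4,0,0,0,1],[0,0,4,0,0,0,1],[0,0,4,0,0,0,1],[0,0,4,0,0,0,1],[0,0,3,0,0,0,1],[0,0,1.7,0,0,0,1],[0,0,0,0,0,0,-1],[0,0,0,0,0,0,-1],[0,0,0,0,0,0,-1]],
  ],
  force=40,
)

```text
time: 2.58
eef_pos: [0.5553, -0.1976, 0.0264]
tcp_rot: [0.707, 0.707, 0.0, 0.002]
contact_force: [0.4, 0.5, -0.9]
opening: 0.47
finger_force: 40.2
```

Emit:
send_rows(
  series=[
    [[0,0,0,0,0,0,-1],[0,0,0,0,0,0,-1],[0,0,0,0,0,0,-1]],
  ],
)

```text
time: 2.95
eef_pos: [0.5553, -0.1977, 0.0263]
tcp_rot: [0.707, 0.707, 0.001, 0.002]
contact_force: [-1.4, 0.9, 5.6]
opening: 0.469
finger_force: 40.9
```

Emit:
send_rows(
  series=[
    [[0,0,-2,0,0,0,-1],[0,0,-4,0,0,0,-1],[0,0,-4,0,0,0,-1],[0,0,-4,0,0,0,-1],[0,0,-3.5,0,0,0,-1],[2.5,0.8,0,0,0,0,-1],[3.2,1.6,0,0,0,0,-1],[3.2,1.6,0,0,0,0,-1],[2.1,0.5,0,0,0,0,-1],[0,0,0,0,0,0,-1]],
  ],
)

```text
time: 4.2
eef_pos: [0.5988, -0.0858, 0.1995]
tcp_rot: [0.706, 0.708, -0.0, -0.0]
contact_force: [0.3, -0.1, -0.2]
opening: 0.471
finger_force: 40.5
```

```bash
python3 - <<'E'
from h import *
pose(); w=cam("wrist"); save(w,"w2",(0,0,640,400),1.25); np.save("w2.npy",w,allow_pickle=True)
E
```

```text
t 4.20 pos [ 0.5988 -0.0858  0.1995] x [-0.002  1.    -0.   ] y [ 1.     0.002 -0.   ] q [-0.31  0.16  1.78 -0.    1.2  -0.31] F [ 0.3 -0.1 -0.2] op 0.47 40.5
```

View pics/w2.png

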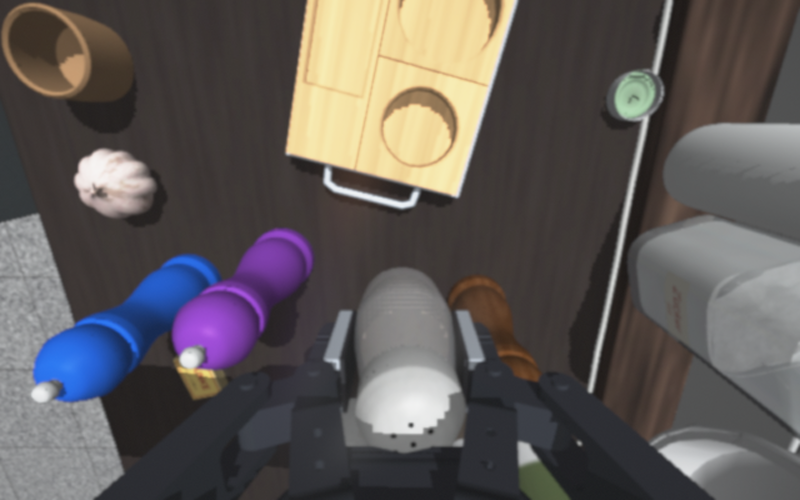

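```bash
python3 - <<'E'
from h import *
w=np.load("w2.npy",allow_pickle=True).item()
f=lambda u,v:onz(w,u/1.25,v/1.25,.033)
print("bore",f(418.5,127),[f(381,127)-f(456,127),f(418,88)-f(418,166)])
P=[f(356,167),f(459,196),f(488,86),f(379,56)];print(np.array(P),np.mean(P,0)); print(f(288,154))
# shaker foot pose: edges at foot visible at v~270
print(proj(w,(.5988,-.0858,.173)),proj(w,(.5988,-.0858,.26)))
print([np.round(1.25*proj(w,(.5988+a,-.0858+b,.173)),0) for a,b in((.022,0),(-.022,0),(0,.022))])
E
```

```text
bore [ 0.6099 -0.0067  0.033 ] [array([-5.95e-02, -1.00e-04,  0.00e+00]), array([-0.0008,  0.0588,  0.    ])]
[[ 0.5591 -0.038   0.033 ]
 [ 0.6448 -0.0618  0.033 ]
 [ 0.6627  0.0232  0.033 ]
 [ 0.5796  0.0436  0.033 ]] [ 0.61155 -0.00825  0.033  ]
[ 0.5043 -0.0277  0.033 ]
[323.7 236.6] [324.3 345.4]
[array([448., 296.]), array([361., 296.]), array([405., 255.])]
```

Emit:
send_rows(
  series=[
    [[4,0.6,0,0,0,0,-1],[4.1,0.5,0,0,0,0,-1],[0,0,2,0,0,0,-1],[0,0,4,0,0,0,-1],[0,0,4,0,0,0,-1],[0,0,3,0,0,0,-1],[0,0,1,0,0,0,-1],[0,0,1,0,0,0,-1],[0,0,0.6,0,0,0,-1],[0,0,0,0,0,0,-1]],
  ],
)

```text
time: 5.5
eef_pos: [0.6103, -0.0061, 0.0437]
tcp_rot: [0.707, 0.707, 0.0, 0.0]
contact_force: [0.5, -0.4, -1.5]
opening: 0.466
finger_force: 40.5
```

Foot ~6 mm over the floor; creep down until contact.

Emit:
send_rows(
  series=[
    [[0,0,0.3,0,0,0,-1],[0,0,0.2,0,0,0,-1],[0,0,0.1,0,0,0,-1],[0,0,0,0,0,0,-1]],
  ],
)

```text
time: 6.0
eef_pos: [0.6101, -0.0059, 0.0375]
tcp_rot: [0.707, 0.707, 0.0, 0.0]
contact_force: [-0.1, 0.3, -1.2]
opening: 0.464
finger_force: 40.6
```

Emit:
send_rows(
  series=[
    [[0,0,0.1,0,0,0,-1],[0,0,0.1,0,0,0,-1],[0,0,0,0,0,0,-1]],
  ],
)

```text
time: 6.38
eef_pos: [0.6102, -0.006, 0.0373]
tcp_rot: [0.707, 0.707, -0.0, -0.0]
contact_force: [-4.5, 0.1, 9.6]
opening: 0.468
finger_force: 41.7
```

Emit:
send_rows(
  series=[
    [[0,0,0,0,0,0,0.3],[0,0,0,0,0,0,0.5],[0,0,0,0,0,0,0.5],[0,0,-2,0,0,0,0.5],[0,0,-4,0,0,0,0.5],[0,0,-5,0,0,0,1],[0,0,-5,0,0,0,1],[0,0,-2,0,0,0,1],[-3,-2,-1,0,0,0,1],[-3,-2,-0.5,0,0,0,1]],
  ],
)

```text
time: 7.62
eef_pos: [0.5694, -0.0663, 0.2308]
tcp_rot: [0.707, 0.708, 0.0, 0.0]
contact_force: [-0.5, -0.6, 0.1]
opening: 0.998
finger_force: 0.0
```

```bash
python3 - <<'E'
from h import *
pose(); w=cam("wrist"); save(w,"w3",(220,0,520,225),2.6); np.save("w3.npy",w,allow_pickle=True)
print(proj(w,(.610,-.0065,.1)),proj(w,(.6525,.162,.033)))
E
```

```text
t 7.62 pos [ 0.5694 -0.0663  0.2308] x [-0.001  1.    -0.   ] y [1.    0.001 0.   ] q [-0.29  0.06  1.83 -0.    1.25 -0.29] F [-0.5 -0.6  0.1] op 1.0 0.0
[368.6 124.9] [413.5 -68.8]
```

View pics/w3.png

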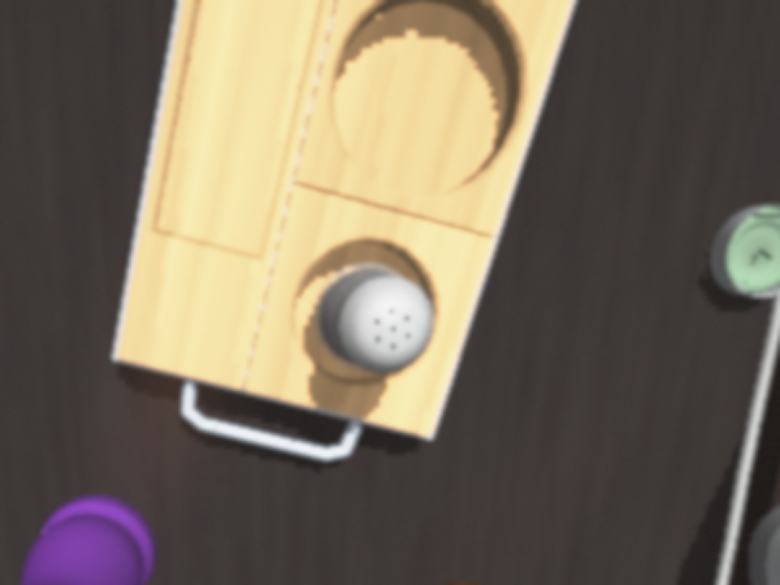

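Emit:
send_rows(
  series=[
    [[-4.4,-3.9,0,0,0,0,1],[-5.2,-5.0,0,0,0,0,1],[-5.2,-5.1,0,0,0,0,1],[-4.8,-4.7,0,0,0,0,1],[0,0,0,0,0,0.185,1],[0,0,0,0,0,0.185,1],[0,0,0,0,0,0.185,1],[0,0,0,0,0,0.185,1],[0,0,0,0,0,0.185,1],[0,0,0,0,0,0.185,1]],
  ],
)

```text
time: 8.93
eef_pos: [0.3998, -0.2439, 0.2296]
tcp_rot: [0.974, 0.225, -0.0, -0.001]
contact_force: [-0.1, -0.1, 0.2]
opening: 1.002
finger_force: 0.0
```

Emit:
send_rows(
  series=[
    [[0,0,0,0,0,0.185,1],[0,0,0,0,0,0.185,1],[0,0,0,0,0,0.185,1],[0,0,0,0,0,0.185,1],[0,0,0,0,0,0.185,1],[0,0,0,0,0,0.185,1],[0,0,0,0,0,0.185,1],[0,0,0,0,0,0.185,1],[0,0,0,0,0,0.185,1],[0,0,0,0,0,0.13,1]],
  ],
)

```text
time: 10.18
eef_pos: [0.3998, -0.2439, 0.2296]
tcp_rot: [0.784, -0.621, -0.001, -0.0]
contact_force: [-0.4, 0.2, -0.2]
opening: 0.999
finger_force: 0.0
```

```bash
python3 - <<'E'
from h import *
pose(); w=cam("wrist"); pose(); save(w,"w4",(220,80,470,270),2.5); np.save("w4.npy",w,allow_pickle=True)
print(proj(w,(.378,-.262,.015)),proj(w,(.37,-.165,.17)))
E
```

```text
t 10.18 pos [ 0.3998 -0.2439  0.2296] x [ 0.23  -0.973 -0.001] y [-0.973 -0.23   0.001] q [-0.76 -0.18  2.07  0.    1.26  2.14] F [-0.4  0.2 -0.2] op 1.0 0.0
t 10.22 pos [ 0.3998 -0.2439  0.2297] x [ 0.227 -0.974 -0.001] y [-0.974 -0.227  0.001] q [-0.76 -0.18  2.07  0.    1.26  2.15] F [ 0.8 -0.1  0.9] op 1.0 0.0
[342.8 160.9] [334.9 312.7]
```

View pics/w4.png

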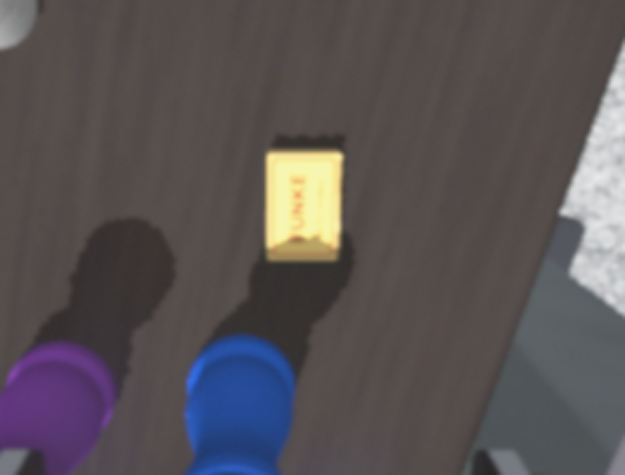

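```bash
python3 - <<'E'
from h import *
w=np.load("w4.npy",allow_pickle=True).item()
f=lambda u,v,z:onz(w,u/2.5+220,v/2.5+80,z)
a,b=f(268,152,.015),f(343,152,.015); d,e=f(266,261,0),f(341,260,0)
print(a,b,d,e); print((a+b+d+e)/4, b-a,e-d,a-d)
m=Rot.from_quat(ctrl.get_state()["tcp_rot"]).as_matrix(); D=(a+b+d+e)/4-ctrl.get_state()["eef_pos"]; print(m.T@D, m.T@(a-d), m.T@(b-a))
E
```

```text
[ 0.4023 -0.2813  0.015 ] [ 0.3674 -0.2895  0.015 ] [ 0.3894 -0.2242  0.    ] [ 0.3513 -0.2337  0.    ]
[ 0.3776   -0.257175  0.0075  ] [-0.0349 -0.0082  0.    ] [-0.0381 -0.0095  0.    ] [ 0.0129 -0.0571  0.015 ]
[0.0081943  0.02451314 0.22217637] [ 0.05851783  0.00043747 -0.01507622] [4.70590999e-05 3.58503415e-02 2.83405013e-05]
```

Emit:
send_rows(
  series=[
    [[0.7,1.2,1,0,0,0,1],[0,1.25,3,0,0,0,1],[0,0,4,0,0,0,1],[0,0,4,0,0,0,1],[0,0,4,0,0,0,0.5],[0,0,3,0,0,0,0.3],[0,0,2,0,0,0,0.3],[0,0,1,0,0,0,0.3],[0,0,0.6,0,0,0,0.3],[0,0,0,0,0,0,0.3]],
  ],
)

```text
time: 11.48
eef_pos: [0.378, -0.2571, 0.0044]
tcp_rot: [0.786, -0.619, 0.0, 0.0]
contact_force: [0.3, 0.5, 1.0]
opening: 0.648
finger_force: 0.0
```

```bash
python3 - <<'E'
from h import *
pose(); w=cam("wrist"); save(w,"w5",(120,100,540,400),1.5)
E
```

```text
t 11.47 pos [ 0.378  -0.2571  0.0044] x [ 0.235 -0.972  0.   ] y [-0.972 -0.235 -0.   ] q [-0.82  0.14  2.23  0.    0.77  2.08] F [0.3 0.5 1. ] op 0.65 0.0
```

View pics/w5.png

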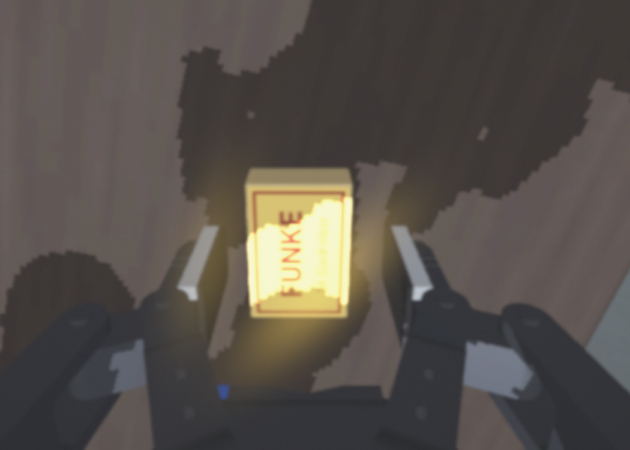

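Emit:
send_rows(
  series=[
    [[0,0,0.3,0,0,0,0],[0,0,0,0,0,0,-1],[0,0,0,0,0,0,-1],[0,0,0,0,0,0,-1],[0,0,0,0,0,0,-1]],
  ],
  force=25,
)

```text
time: 12.15
eef_pos: [0.3783, -0.2571, 0.0018]
tcp_rot: [0.786, -0.619, 0.0, 0.0]
contact_force: [-0.1, 0.5, 3.7]
opening: 0.4
finger_force: 26.5
```

```bash
python3 - <<'E'
from h import *
pose(); w=cam("wrist"); s=ctrl.get_state(); h=w["img"]; hsv=cv2.cvtColor(h,cv2.COLOR_RGB2HSV)
m=np.zeros((400,640),np.uint8); m[190:330,260:380]=cv2.inRange(hsv,(12,60,120),(35,255,255))[190:330,260:380]
c=max(cv2.findContours(m,0,1)[0],key=cv2.contourArea); x,y,a,b=cv2.boundingRect(c); print(x,y,a,b)
R=Rot.from_quat(s["tcp_rot"]).as_matrix()
for v,z in((y,0),(y+b,.015)): print(R.T@(onz(w,x+a/2,v,z)-s["eef_pos"]))
E
```

```text
t 12.15 pos [ 0.3783 -0.2571  0.0018] x [ 0.234 -0.972  0.001] y [-0.972 -0.234 -0.   ] q [-0.82  0.15  2.23  0.    0.76  2.09] F [-0.1  0.5  3.7] op 0.4 26.5
287 215 80 112
[0.02782511 0.0030221  0.00177052]
[-0.03183052  0.00302907 -0.01326961]
```

Emit:
send_rows(
  series=[
    [[0,0,-2,0,0,0,-1],[0,0,-4,0,0,0,-1],[0,0,-5,0,0,0,-1],[0,0,-5,0,0,0,-1],[0,0,-5,0,0,-0.185,-1],[0,0,0,0,0,-0.185,-1],[0,0,0,0,0,-0.185,-1],[0,0,0,0,0,-0.185,-1],[0,0,0,0,0,-0.185,-1],[0,0,0,0,0,-0.185,-1]],
  ],
)

```text
time: 13.45
eef_pos: [0.3776, -0.2564, 0.2104]
tcp_rot: [0.994, -0.109, -0.001, -0.001]
contact_force: [0.4, -0.6, -0.2]
opening: 0.403
finger_force: 26.1
```

Emit:
send_rows(
  series=[
    [[0,0,0,0,0,-0.185,-1],[0,0,0,0,0,-0.185,-1],[0,0,0,0,0,-0.185,-1],[0,0,0,0,0,-0.185,-1],[0,0,0,0,0,-0.185,-1],[0,0,0,0,0,-0.185,-1],[0,0,0,0,0,-0.185,-1],[0,0,0,0,0,-0.185,-1],[0,0,0,0,0,-0.07,-1]],
  ],
)

```text
time: 14.58
eef_pos: [0.3776, -0.2564, 0.2104]
tcp_rot: [0.787, 0.617, -0.0, -0.001]
contact_force: [-0.3, -0.2, -0.4]
opening: 0.4
finger_force: 26.1
```

```bash
cat >> h.py <<'E'
def to(x,y,z,yaw=None):
    "tool-frame cm to a world target; yaw = world angle wanted for tool x"
    s=ctrl.get_state(); m=Rot.from_quat(s["tcp_rot"]).as_matrix()
    print("go cm",np.round(100*m.T@(np.array([x,y,z])-s["eef_pos"]),2),"yawx",round(np.arctan2(m[1,0],m[0,0]),3), "rz", None if yaw is None else round(np.arctan2(m[1,0],m[0,0])-yaw,3))
E
python3 -c "
from h import *
pose(); to(.6525-.0005,.162-.002,.20,1.571-.244)"
```

```text
t 14.57 pos [ 0.3776 -0.2564  0.2104] x [0.24  0.971 0.001] y [ 0.971 -0.24  -0.001] q [-0.82 -0.19  2.11 -0.    1.22 -0.58] F [-0.3 -0.2 -0.4] op 0.4 26.1
go cm [47.01 16.67  1.06] yawx 1.329 rz 0.002
```

Emit:
send_rows(
  series=[
    [[3,1,0,0,0,0,-1],[5,1.8,0,0,0,0,-1],[5,1.8,0,0,0,0,-1],[5,1.8,0,0,0,0,-1],[5,1.8,0,0,0,0,-1],[5,1.8,0,0,0,0,-1],[5,1.8,0,0,0,0,-1],[5,1.8,0,0,0,0,-1],[3,1.8,0,0,0,0,-1],[0,0,0,0,0,0,-1]],
  ],
)

```text
time: 15.82
eef_pos: [0.6271, 0.1053, 0.2099]
tcp_rot: [0.787, 0.616, -0.001, -0.001]
contact_force: [-0.1, -1.5, -0.6]
opening: 0.405
finger_force: 26.1
```

```bash
python3 - <<'E'
from h import *
pose(); w=cam("wrist"); save(w,"w6",(120,0,560,400),1.25); np.save("w6.npy",w,allow_pickle=True); to(.653,.164,.06,1.327)
E
```

```text
t 15.82 pos [0.6271 0.1053 0.2099] x [ 0.24   0.971 -0.   ] y [ 0.971 -0.24  -0.002] q [0.01 0.22 1.7  0.   1.23 0.25] F [-0.1 -1.5 -0.6] op 0.41 26.1
go cm [ 6.46  1.17 14.98] yawx 1.327 rz 0.0
```

View pics/w6.png

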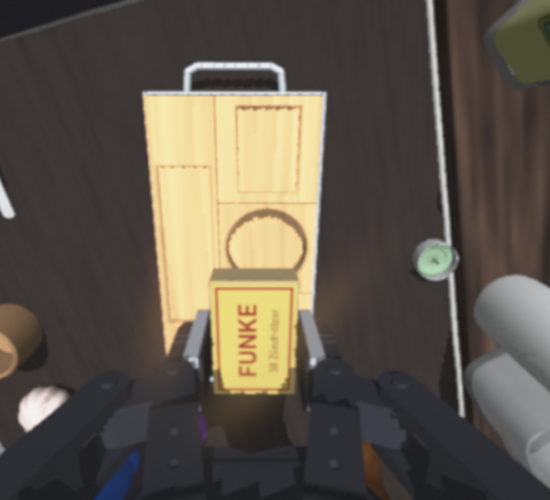

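```bash
python3 - <<'E'
from h import *
w=np.load("w6.npy",allow_pickle=True).item()
f=lambda u,v,z=.033:onz(w,u/1.25+120,v/1.25,z)
A=[f(*p) for p in((236,106),(301,106),(299,192),(237,191))]; print(np.array(A),np.mean(A,0))
B=[f(*p) for p in((157,166),(211,166),(165,320))]; print("slot",np.array(B),(B[1]+B[2])/2)
print("block",f(218,95),f(325,95),f(217,203),f(319,203))
s=ctrl.get_state();R=Rot.from_quat(s["tcp_rot"]).as_matrix();z0=s["eef_pos"][2]
print("box ends",[R.T@(f(*p)-s["eef_pos"]) for p in((254,280,z0+.0132),(255,393,z0+.0132))])
to(*np.mean(A,0)[:2],.06)
E
```

```text
[[0.6358 0.2009 0.033 ]
 [0.6866 0.1883 0.033 ]
 [0.671  0.1206 0.033 ]
 [0.6191 0.1343 0.033 ]] [0.653125 0.161025 0.033   ]
slot [[0.5586 0.1711 0.033 ]
 [0.6031 0.1601 0.033 ]
 [0.5183 0.0286 0.033 ]] [0.5607  0.09435 0.033  ]
block [0.6239 0.2123 0.033 ] [0.7068 0.1917 0.033 ] [0.5994 0.1283 0.033 ] [0.6861 0.1069 0.033 ]
box ends [array([ 0.02745442,  0.00043577, -0.01320289]), array([-0.02539485,  0.00088536, -0.01315132])]
go cm [ 6.18  1.26 14.98] yawx 1.327 rz None
```

Emit:
send_rows(
  series=[
    [[3.1,0.65,0,0,0,0,-1],[3,0.6,2,0,0,0,-1],[0,0,4,0,0,0,-1],[0,0,4,0,0,0,-1],[0,0,4,0,0,0,-1],[0,0,2,0,0,0,-1],[0,0,1,0,0,0,-1],[0,0,0.5,0,0,0,-1],[0,0,0,0,0,0,-1]],
  ],
)

```text
time: 17.0
eef_pos: [0.6546, 0.1597, 0.0375]
tcp_rot: [0.788, 0.615, 0.001, 0.0]
contact_force: [-0.0, 0.8, -1.1]
opening: 0.401
finger_force: 26.1
```

```bash
python3 -c "
from h import *
pose(); to(.653-.0003,.161-.001,.030,1.327)"
```

```text
t 17.00 pos [0.6546 0.1597 0.0375] x [0.243 0.97  0.001] y [ 0.97  -0.243  0.002] q [ 0.09  0.49  1.69 -0.    0.96  0.33] F [-0.   0.8 -1.1] op 0.4 26.1
go cm [-0.02 -0.19  0.75] yawx 1.326 rz -0.001
```

Emit:
send_rows(
  series=[
    [[0,-0.2,0.3,0,0,0,-1],[0,0,0.2,0,0,0,-1],[0,0,0.1,0,0,0,-1],[0,0,0,0,0,0,-1]],
  ],
)

```text
time: 17.5
eef_pos: [0.6518, 0.1602, 0.0303]
tcp_rot: [0.788, 0.615, -0.0, -0.0]
contact_force: [-0.5, -0.3, -0.4]
opening: 0.403
finger_force: 26.1
```

Emit:
send_rows(
  series=[
    [[0,0,0,0,0,0,0],[0,0,0,0,0,0,0.2],[0,0,-1,0,0,0,0.3],[0,0,-3,0,0,0,0.3],[0,0,-4,0,0,0,0.3],[0,0,-5,0,0,0,0.3],[0,0,-4,0,0,0,0.3],[0.3,-3,0,0,0,0,0.3],[0.5,-5,0,0,0,0,0.3],[0.5,-5,0,0,0,0,0.3]],
  ],
)

```text
time: 18.75
eef_pos: [0.5273, 0.2047, 0.2015]
tcp_rot: [0.788, 0.615, -0.0, -0.0]
contact_force: [1.3, 1.4, 0.5]
opening: 0.647
finger_force: 0.0
```

Emit:
send_rows(
  series=[
    [[0.5,-5,0,0,0,0,0.3],[0.5,-5,0,0,0,0,0.3],[0.4,-3.5,0,0,0,0,0.3],[0,0,0,0,0,0,0.3]],
  ],
)

```text
time: 19.25
eef_pos: [0.3992, 0.2513, 0.2012]
tcp_rot: [0.787, 0.616, 0.0, -0.0]
contact_force: [0.9, 0.3, -0.9]
opening: 0.645
finger_force: 0.0
```

```bash
python3 - <<'E'
from h import *
pose(); w=cam("wrist"); save(w,"w7"); np.save("w7.npy",w,allow_pickle=True)
print(proj(w,(.412,.264,0)),proj(w,(.653,.161,.042)))
E
```

```text
t 19.25 pos [0.3992 0.2513 0.2012] x [0.24  0.971 0.   ] y [ 0.971 -0.24  -0.   ] q [ 0.35 -0.15  2.09  0.    1.2   0.59] F [ 0.9  0.3 -0.9] op 0.65 0.0
[331.  158.5] [570.  204.5]
```

View pics/w7.png

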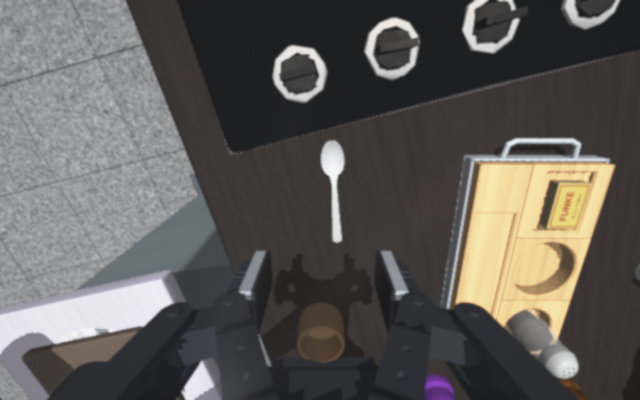

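```bash
python3 - <<'E'
from h import *
w=np.load("w7.npy",allow_pickle=True).item(); g=cv2.cvtColor(w["img"],cv2.COLOR_RGB2GRAY)
m=np.zeros_like(g); m[130:250,310:355]=(g[130:250,310:355]>130)*255
c=max(cv2.findContours(m,0,1)[0],key=cv2.contourArea)[:,0].astype(float)
t=c[c[:,1].argmin()]; b=c[c[:,1].argmax()]; print(t,b)
T=onz(w,*t,.006);H=onz(w,*b,.006); d=(T-H)/np.linalg.norm(T-H); print(T,H,np.linalg.norm(T-H),d,np.arctan2(d[1],d[0]))
P=np.array([onz(w,*p,.006) for p in c]); s=(P-(T+H)/2)@d; n=(P-(T+H)/2)@np.array([-d[1],d[0],0])
for a in np.arange(-.06,.065,.01):
    k=abs(s-a)<.005
    if k.any(): print(round(a,3),np.round([n[k].min(),n[k].max()],4))
C=(T+H)/2; print("centre",C); B=C+.042*d; print("bowl",B); to(*B[:2],.02,np.arctan2(d[1],d[0]))
E
```

```text
[328. 141.] [335. 242.]
[0.4134 0.2854 0.006 ] [0.3922 0.1597 0.006 ] 0.1274752132769347 [0.16630684 0.98607405 0.        ] 1.4037131663664868
-0.06 [-0.0081  0.0035]
-0.05 [-0.0083  0.0031]
-0.04 [-0.0078  0.0025]
-0.03 [-0.0073  0.0019]
-0.02 [-0.0075  0.0011]
-0.01 [-0.0071  0.0006]
0.0 [-0.0066 -0.    ]
0.01 [-0.0061  0.0002]
0.02 [-0.0102  0.0028]
0.03 [-0.0154  0.0091]
0.04 [-0.017  0.01 ]
0.05 [-0.0162  0.0094]
0.06 [-0.0132  0.0074]
centre [0.4028  0.22255 0.006  ]
bowl [0.40978489 0.26396511 0.006     ]
go cm [ 1.46  0.56 18.14] yawx 1.328 rz -0.076
```

Emit:
send_rows(
  series=[
    [[1.4,0.9,2,0,0,-0.065,0.2],[0,0,4,0,0,0,0.2],[0,0,4,0,0,0,0.2],[0,0,4,0,0,0,0.1],[0,0,3,0,0,0,0],[0,0,1.5,0,0,0,0],[0,0,0.7,0,0,0,0],[0,0,0,0,0,0,0]],
  ],
)

```text
time: 20.3
eef_pos: [0.4142, 0.2622, 0.0088]
tcp_rot: [0.768, 0.641, 0.0, 0.0]
contact_force: [-0.2, 0.5, 0.4]
opening: 0.501
finger_force: 0.0
```

```bash
python3 - <<'E'
from h import *
pose(); w=cam("wrist"); save(w,"w8",(160,120,480,360),2); np.save("w8.npy",w,allow_pickle=True)
to(.413,.2633,.002,1.392)
E
```

```text
t 20.30 pos [0.4142 0.2622 0.0088] x [0.179 0.984 0.   ] y [ 0.984 -0.179  0.001] q [ 0.36  0.2   2.15 -0.    0.79  0.54] F [-0.2  0.5  0.4] op 0.5 0.0
go cm [ 0.07 -0.16  0.73] yawx 1.391 rz -0.001
```

View pics/w8.png

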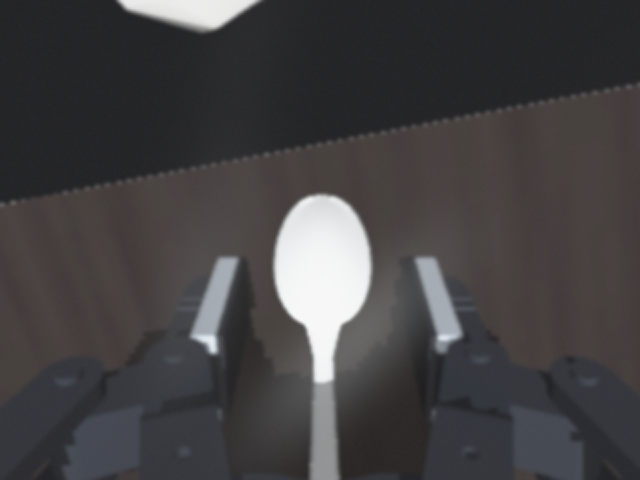

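```bash
python3 - <<'E'
from h import *
w=np.load("w8.npy",allow_pickle=True).item(); s=ctrl.get_state();R=Rot.from_quat(s["tcp_rot"]).as_matrix()
for u,v in((322,262),(322,195),(275,262),(372,262),(322,350)): print(u,v,100*R.T@(onz(w,160+u/2,120+v/2,.006)-s["eef_pos"]),onz(w,160+u/2,120+v/2,.006))
print(proj(w,s["eef_pos"])*2-[320,240])
E
```

```text
322 262 [ 0.25492668 -0.14266971  0.3269385 ] [0.4135 0.2651 0.006 ]
322 195 [ 2.26738698 -0.14325884  0.32872219] [0.4171 0.2849 0.006 ]
275 262 [ 0.2617026  -1.44495627  0.32498879] [0.4007 0.2675 0.006 ]
372 262 [0.25264636 1.24011389 0.32901308] [0.4271 0.2626 0.006 ]
322 350 [-2.65375215 -0.15165691  0.32434569] [0.4082 0.2365 0.006 ]
[327.2 276.2]
```

Emit:
send_rows(
  series=[
    [[0.1,-0.15,0.3,0,0,0,0],[0,0,0.2,0,0,0,-0.1],[0,0,0.15,0,0,0,-0.2],[0,0,0,0,0,0,-0.2],[0,0,0,0,0,0,-1],[0,0,0,0,0,0,-1],[0,0,0,0,0,0,-1]],
  ],
  force=20,
)

```text
time: 21.22
eef_pos: [0.4122, 0.2633, 0.002]
tcp_rot: [0.768, 0.641, 0.0, 0.0]
contact_force: [-0.5, -0.9, 0.9]
opening: 0.279
finger_force: 19.6
```

Emit:
send_rows(
  series=[
    [[0,0,-0.5,0,0,0,-1],[0,0,-1,0,0,0,-1],[0,0,-2,0,0,0,-1],[0,0,-3,0,0,0,-1],[0,0,-2,0,0,0.064,-1],[0,0,0,0,0,0,-1]],
  ],
  force=25,
)

```text
time: 21.98
eef_pos: [0.4137, 0.2639, 0.0892]
tcp_rot: [0.788, 0.616, 0.002, 0.001]
contact_force: [0.2, 0.8, -0.4]
opening: 0.277
finger_force: 24.6
```

```bash
python3 - <<'E'
from h import *
pose(); w=cam("wrist"); np.save("w9.npy",w,allow_pickle=True); to(.5714,.1362,.05,1.327)
s=ctrl.get_state();R=Rot.from_quat(s["tcp_rot"]).as_matrix()
g=cv2.cvtColor(w["img"],cv2.COLOR_RGB2GRAY); m=np.zeros_like(g); m[150:400,250:390]=(g[150:400,250:390]>150)*255
for v in range(205,330,8):
    k=np.where(m[v])[0]; 
    if len(k): print(v,k.min(),k.max(),np.round(100*R.T@(onz(w,(k.min()+k.max())/2,v,s["eef_pos"][2]+.004)-s["eef_pos"]),2))
E
```

```text
t 21.98 pos [0.4137 0.2639 0.0892] x [0.241 0.971 0.003] y [ 0.971 -0.241  0.004] q [0.36 0.05 2.13 0.   0.96 0.6 ] F [ 0.2  0.8 -0.4] op 0.28 24.6
go cm [-8.55 18.46  3.79] yawx 1.328 rz 0.001
229 310 335 [ 1.93  0.05 -0.4 ]
237 304 341 [ 1.46  0.06 -0.4 ]
245 300 344 [ 0.99  0.03 -0.4 ]
253 290 353 [ 0.51  0.   -0.4 ]
261 288 345 [ 0.03 -0.27 -0.4 ]
269 286 344 [-0.47 -0.35 -0.4 ]
277 286 344 [-0.98 -0.36 -0.4 ]
285 281 365 [-1.49  0.09 -0.4 ]
293 315 331 [-2.02  0.08 -0.4 ]
301 318 329 [-2.56  0.12 -0.4 ]
309 319 328 [-3.12  0.11 -0.4 ]
```

Emit:
send_rows(
  series=[
    [[-1,2.5,0,0,0,0,-1],[-2,4,0,0,0,0,-1],[-2,4,0,0,0,0,-1],[-2,4,0,0,0,0,-1],[-1.5,4,0,0,0,0,-1],[0,0,1.5,0,0,0,-1],[0,0,1.5,0,0,0,-1],[0,0,1,0,0,0,-1],[0,0,0,0,0,0,-1],[0,0,0,0,0,0,-1]],
  ],
)

```text
time: 23.28
eef_pos: [0.571, 0.1367, 0.0471]
tcp_rot: [0.788, 0.616, 0.0, 0.0]
contact_force: [0.0, 0.5, -0.3]
opening: 0.275
finger_force: 24.6
```

```bash
python3 - <<'E'
from h import *
pose(); to(.5714,.1362,.033,1.327)
E
```

```text
t 23.27 pos [0.571  0.1367 0.0471] x [0.241 0.971 0.   ] y [ 0.971 -0.241  0.   ] q [0.06 0.31 1.91 0.   0.92 0.31] F [ 0.   0.5 -0.3] op 0.27 24.6
go cm [-0.04  0.05  1.41] yawx 1.328 rz 0.001
```

Emit:
send_rows(
  series=[
    [[0,0,0.7,0,0,0,-1],[0,0,0.4,0,0,0,-1],[0,0,0.2,0,0,0,-1],[0,0,0.1,0,0,0,-1],[0,0,0,0,0,0,-1]],
  ],
)

```text
time: 23.9
eef_pos: [0.5711, 0.1361, 0.0328]
tcp_rot: [0.788, 0.616, -0.0, -0.0]
contact_force: [0.1, 0.4, 0.5]
opening: 0.27
finger_force: 24.6
```

Emit:
send_rows(
  series=[
    [[0,0,0,0,0,0,-0.35],[0,0,0,0,0,0,-0.2],[0,0,0,0,0,0,0],[0,0,-1,0,0,0,0],[0,0,-3,0,0,0,0],[0,0,-5,0,0,0,0.5],[0,0,-5,0,0,0,1],[-2,0,-4,0,0,0,1],[-4,0,-4,0,0,0,1],[-4,0,0,0,0,0,1]],
  ],
)

```text
time: 25.15
eef_pos: [0.5489, 0.0382, 0.2588]
tcp_rot: [0.788, 0.616, 0.004, 0.004]
contact_force: [1.0, -0.1, 0.3]
opening: 0.999
finger_force: 0.0
```

```bash
python3 - <<'E'
from h import *
pose(); w=cam("wrist"); save(w,"w10",(170,0,570,300),2); np.save("w10.npy",w,allow_pickle=True)
print([proj(w,X)*2-[340,0] for X in((.561,.0945,.033),(.653,.161,.042),(.61,-.0065,.1),(.631,.078,.033))])
E
```

```text
t 25.15 pos [0.5489 0.0382 0.2588] x [0.241 0.971 0.001] y [ 0.971 -0.241  0.01 ] q [-0.12 -0.02  1.86 -0.    1.29  0.13] F [ 1.  -0.1  0.3] op 1.0 0.0
[array([299.2, 239.8]), array([434. ,  75.2]), array([431.6, 412.2]), array([418.4, 238.2])]
```

View pics/w10.png

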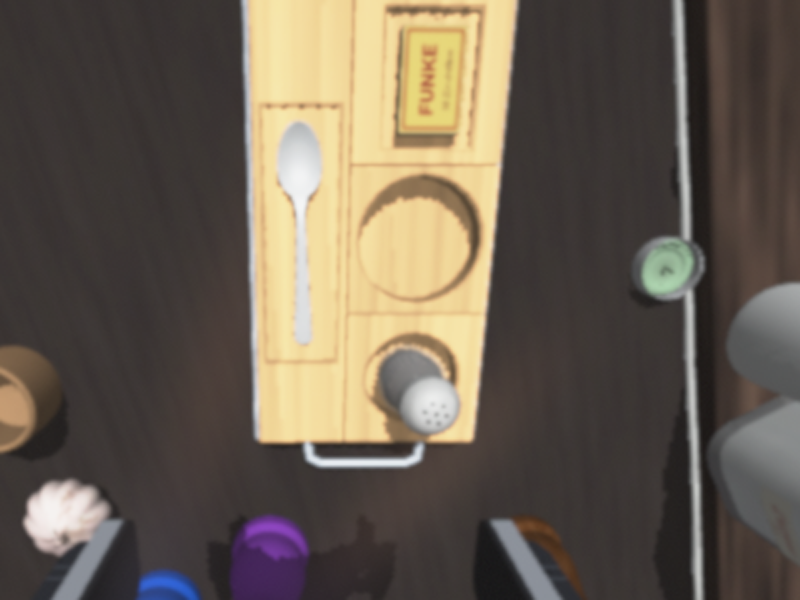

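```bash
python3 - <<'E'
from h import *
c=cam("scene"); d=cam("side")
print("jar tops", tri(c,(379,102),d,(186,145)), tri(c,(405,112),d,(204,122)), onz(c,375,152,0),onz(c,399,164,0))
pose(); to(.6715,-.1770,.2588)
E
```

```text
jar tops (array([ 0.8419, -0.0341,  0.1927]), 0.0125) (array([ 0.841 , -0.1268,  0.202 ]), 0.0035) [ 0.8607 -0.0332  0.    ] [ 0.8615 -0.1291 -0.    ]
t 25.30 pos [0.5469 0.0379 0.254 ] x [0.244 0.97  0.   ] y [ 0.97  -0.244  0.002] q [-0.12 -0.01  1.87  0.    1.29  0.13] F [-0.4 -0.5 -0.6] op 1.0 0.0
go cm [-17.79  17.34  -0.45] yawx 1.324 rz None
```

Emit:
send_rows(
  series=[
    [[-2.5,2.4,0,0,0,0,1],[-4,3.9,0,0,0,0,1],[-4,3.9,0,0,0,0,1],[-4,3.9,0,0,0,0,1],[-3.3,3.2,0,0,0,0,1],[0,0,0,0,0,0,1],[0,0,0,0,0,0,1]],
  ],
)

```text
time: 26.18
eef_pos: [0.6718, -0.1742, 0.2521]
tcp_rot: [0.788, 0.616, -0.0, -0.001]
contact_force: [0.5, 0.2, -0.4]
opening: 0.999
finger_force: 0.0
```

```bash
python3 - <<'E'
from h import *
pose(); to(.6715,-.1770,.118); w=cam("wrist"); np.save("w11.npy",w,allow_pickle=True)
p=proj(w,(.6715,-.177,.168)); print(p)
u,v=p.astype(int); hsv=cv2.cvtColor(w["img"],cv2.COLOR_RGB2HSV); u0,v0=u-40,v-40
h=hsv[v0:v+40,u0:u+40]; m=cv2.inRange(h,(0,0,140),(180,70,255)); b=cv2.inRange(h,(0,100,30),(22,255,255))
for n,k in(("btn",m),("brown",b)):
    cs=cv2.findContours(k,0,1)[0]
    for q in sorted(cs,key=cv2.contourArea)[-2:]:
        x,y,a,bb=cv2.boundingRect(q); print(n,x+u0,y+v0,a,bb, onz(w,x+u0+a/2,y+v0+bb/2,.168))
E
```

```text
t 26.18 pos [ 0.6718 -0.1742  0.2521] x [0.241 0.971 0.001] y [ 0.971 -0.241 -0.002] q [-0.4   0.31  1.5   0.    1.32 -0.16] F [ 0.5  0.2 -0.4] op 1.0 0.0
go cm [-0.29  0.06 13.41] yawx 1.328 rz None
[323.7 208.5]
btn 317 200 15 15 [ 0.6723 -0.1763  0.168 ]
brown 297 168 54 55 [ 0.6744 -0.1662  0.168 ]
```

Emit:
send_rows(
  series=[
    [[-0.2,0.1,1,0,0,0,1],[0,0,3,0,0,0,1],[0,0,4,0,0,0,1],[0,0,3,0,0,0,1],[0,0,1.7,0,0,0,1],[0,0,0.6,0,0,0,1],[0,0,0,0,0,0,1],[0,0,0,0,0,0,-1],[0,0,0,0,0,0,-1],[0,0,0,0,0,0,-1]],
  ],
  force=45,
)

```text
time: 27.48
eef_pos: [0.6731, -0.1779, 0.1216]
tcp_rot: [0.788, 0.616, 0.001, 0.001]
contact_force: [-1.1, 0.5, 3.3]
opening: 0.54
finger_force: 46.5
```

Emit:
send_rows(
  series=[
    [[0,0,0,0,0,0,-1],[0,0,0,0,0,0,-1],[0,0,0,0,0,0,-1]],
  ],
)

```text
time: 27.85
eef_pos: [0.6731, -0.1778, 0.1215]
tcp_rot: [0.788, 0.616, 0.001, 0.001]
contact_force: [-0.5, 0.8, 5.2]
opening: 0.545
finger_force: 46.6
```

Emit:
send_rows(
  series=[
    [[0,0,-1,0,0,0,-1],[0,0,-3,0,0,0,-1],[0,0,-4,0,0,0,-1],[0,0,-4,0,0,0,-1],[0,0,-2,0,0,0,-1],[0,0,0,0,0,0,-1]],
  ],
)

```text
time: 28.6
eef_pos: [0.6728, -0.1779, 0.2612]
tcp_rot: [0.788, 0.616, 0.001, 0.001]
contact_force: [0.5, 0.7, -2.1]
opening: 0.544
finger_force: 46.6
```

```bash
python3 -c "
from h import *
pose(); to(.6315,.0785,.26)"
```

```text
t 28.60 pos [ 0.6728 -0.1779  0.2612] x [ 0.242  0.97  -0.001] y [ 0.97  -0.242  0.003] q [-0.4   0.31  1.49 -0.    1.34 -0.16] F [ 0.5  0.7 -2.1] op 0.54 46.6
go cm [ 23.88 -10.2    0.08] yawx 1.327 rz None
```

Emit:
send_rows(
  series=[
    [[2,-0.8,0,0,0,0,-1],[3.5,-1.5,0,0,0,0,-1],[4,-1.7,0,0,0,0,-1],[4,-1.7,0,0,0,0,-1],[4,-1.7,0,0,0,0,-1],[3.5,-1.5,0,0,0,0,-1],[2,-0.9,0,0,0,0,-1],[0.9,-0.4,0,0,0,0,-1],[0,0,0,0,0,0,-1],[0,0,0,0,0,0,-1]],
  ],
)

```text
time: 29.85
eef_pos: [0.6313, 0.0778, 0.2597]
tcp_rot: [0.788, 0.615, -0.0, 0.0]
contact_force: [0.5, -0.1, -1.2]
opening: 0.545
finger_force: 46.6
```

```bash
python3 - <<'E'
from h import *
pose(); to(.6315,.0785,.1335); w=cam("wrist"); s=ctrl.get_state()
hsv=cv2.cvtColor(w["img"],cv2.COLOR_RGB2HSV); m=cv2.inRange(hsv,(0,0,150),(180,60,255)); m[:,:300]=0; m[:,345:]=0
z=s["eef_pos"][2]+.047; print("pred",proj(w,[*s["eef_pos"][:2],z]))
for q in cv2.findContours(m,0,1)[0]:
    if cv2.contourArea(q)>50:
        x,y,a,b=cv2.boundingRect(q); print(x,y,a,b,onz(w,x+a/2,y+b/2,z))
for k in("scene","side"): 
    c=cam(k); print(k,proj(c,[*s["eef_pos"][:2],s["eef_pos"][2]-.1215]),proj(c,[*s["eef_pos"][:2],z])); 
    cv2.imwrite(f"pics/{k}2.png",c["img"][:,:,::-1])
    h=cv2.cvtColor(c["img"],cv2.COLOR_RGB2HSV); u,v=proj(c,[*s["eef_pos"][:2],s["eef_pos"][2]-.06]).astype(int)
    b=np.zeros(h.shape[:2],np.uint8); b[v-40:v+70,u-40:u+40]=cv2.inRange(h,(0,120,30),(16,255,170))[v-40:v+70,u-40:u+40]
    q=max(cv2.findContours(b,0,1)[0],key=cv2.contourArea); print(cv2.boundingRect(q),np.round(cv2.fitLine(q,cv2.DIST_L2,0,.01,.01).ravel(),3))
E
```

```text
t 29.85 pos [0.6313 0.0778 0.2597] x [ 0.243  0.97  -0.   ] y [ 0.97  -0.243  0.   ] q [-0.04  0.18  1.65 -0.    1.31  0.21] F [ 0.5 -0.1 -1.2] op 0.55 46.6
go cm [ 0.07  0.   12.62] yawx 1.326 rz None
pred [323.3 318.8]
312 299 27 28 [0.6329 0.0803 0.3068]
300 32 45 24 [0.6549 0.1729 0.3068]
scene [303.  135.6] [300.5  82.6]
(292, 86, 19, 54) [ 2.60000e-02 -1.00000e+00  3.01224e+02  1.12367e+02]
side [262.4 204.6] [252.4 121.7]
(238, 137, 39, 78) [1.78000e-01 9.84000e-01 2.56096e+02 1.74162e+02]
```

Emit:
send_rows(
  series=[
    [[-0.1,0,1,0,0,0,-1],[0,0,2.5,0,0,0,-1],[0,0,3,0,0,0,-1],[0,0,2,0,0,0,-1],[0,0,1.2,0,0,0,-1],[0,0,1,0,0,0,-1],[0,0,0.8,0,0,0,-1],[0,0,0.5,0,0,0,-1],[0,0,0.2,0,0,0,-1],[0,0,0,0,0,0,-1]],
  ],
)

```text
time: 31.25
eef_pos: [0.631, 0.078, 0.138]
tcp_rot: [0.788, 0.616, 0.0, 0.0]
contact_force: [-0.7, -0.0, -1.3]
opening: 0.543
finger_force: 46.6
```

Emit:
send_rows(
  series=[
    [[0,0,0.2,0,0,0,-1],[0,0,0.2,0,0,0,-1],[0,0,0.1,0,0,0,-1],[0,0,0.1,0,0,0,-1],[0,0,0,0,0,0,-1]],
  ],
)

```text
time: 31.88
eef_pos: [0.631, 0.0782, 0.1326]
tcp_rot: [0.788, 0.616, 0.0, -0.0]
contact_force: [-2.1, -0.1, 2.4]
opening: 0.546
finger_force: 46.9
```

Emit:
send_rows(
  series=[
    [[0,0,0.05,0,0,0,-1],[0,0,0,0,0,0,0.3],[0,0,0,0,0,0,0.6],[0,0,0,0,0,0,0.9],[0,0,0,0,0,0,1],[0,0,-2,0,0,0,1],[0,0,-4,0,0,0,1],[0,0,-4,0,0,0,1],[-3,-3,-1,0,0,0,1],[-3,-3,0,0,0,0,1]],
  ],
)

```text
time: 33.12
eef_pos: [0.5587, 0.0338, 0.2451]
tcp_rot: [0.788, 0.616, 0.002, 0.002]
contact_force: [-0.2, 0.3, 0.6]
opening: 1.003
finger_force: 0.0
```

```bash
python3 - <<'E'
from h import *
pose(); w=cam("wrist"); np.save("w12.npy",w,allow_pickle=True)
hsv=cv2.cvtColor(w["img"],cv2.COLOR_RGB2HSV)
for n,X,lo,hi in(("mill button",(.631,.078,.011+.168),(0,0,150),(180,60,255)),("box",(.653,.161,.042),(22,110,120),(35,255,255))):
    u,v=proj(w,X).astype(int); print(n,u,v)
    y0,x0=max(v-25,0),u-25; m=cv2.inRange(hsv[y0:v+25,x0:u+25],lo,hi)
    for q in cv2.findContours(m,0,1)[0]:
        if cv2.contourArea(q)>40: x,y,a,b=cv2.boundingRect(q); print(a,b,onz(w,x+x0+a/2,y+y0+b/2,X[2]))
c=cam("scene"); d=cam("side"); a,b=proj(c,(.631,.078,.178)),proj(d,(.631,.078,.178)); print(a,b)
P=[]
for k,p in((c,a),(d,b)):
    u,v=p.astype(int); h=cv2.cvtColor(k["img"],cv2.COLOR_RGB2HSV)[v-12:v+12,u-12:u+12]; m=cv2.inRange(h,(0,0,130),(180,70,255))
    qs=cv2.findContours(m,0,1)[0]
    if qs:
        q=max(qs,key=cv2.contourArea); x,y,e,f=cv2.boundingRect(q); P.append((u-12+x+e/2,v-12+y+f/2)); print(e,f,P[-1])
if len(P)==2: print("button 3d",tri(c,P[0],d,P[1]))
for n,X in(("pale",(.538,-.328,0)),): print(n,proj(c,X))
i=np.hstack([cv2.resize(c["img"][60:260,220:420],(400,400)),cv2.resize(d["img"][90:290,180:380],(400,400))]); cv2.imwrite("pics/fin.png",i[:,:,::-1])
E
```

```text
t 33.12 pos [0.5587 0.0338 0.2451] x [0.241 0.971 0.001] y [ 0.971 -0.241  0.006] q [-0.12  0.02  1.85 -0.    1.26  0.12] F [-0.2  0.3  0.6] op 1.0 0.0
mill button 408 132
16 17 [0.6303 0.0794 0.179 ]
box 380 32
28 47 [0.6522 0.1605 0.042 ]
[302.3 124.2] [260.4 187.1]
14 8 (np.float64(297.0), np.float64(123.0))
6 8 (np.float64(260.0), np.float64(190.0))
button 3d (array([0.6252, 0.0922, 0.1803]), 0.0033)
pale [393.9 258. ]
```

```bash
python3 -c "
from h import *
print(ctrl.sign_off())"
```

```text
the job is handed in; nothing more can be done
None
```

The pepper mill, salt shaker, match box and teaspoon are each in their own recess, and the spice jars were never touched; I handed the job in at about 33 s, with no verdict returned.

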